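# Set out the bench for a stirred sample

### The arm

A 6-joint arm with a two-finger parallel gripper is mounted at the origin on a cart in front of the work surface, level with it; the furniture and walls round the work are solid. World frame = base frame: x ahead of the robot, y to its left, z up, the work surface at z = 0. Lengths are in m, angles in rad, forces in N, time in s.
With the tool pointing down it reaches from about 0.25 to 0.775 m from the base axis. Payload 4 kg.
Tool frame: the origin (TCP) lies between the finger pads; the fingertips stand 25 mm ahead of it and the grasp point (between the pads) lies 6 mm ahead of it (robot.tip_reach is the z of the fingertips in the tool frame, in m); z points along the fingers, y is the line along which they close (so a half turn about z gives the same grasp; the last joint's range is limited). The gripper opens to 94 mm and grips with 3 to 60 N. Pads are 16 mm wide; open, the fingers measure 119 mm over their backs; the gripper's body (75 mm by 177 mm) begins 78 mm behind the grasp point.
Start: joints at [-1.273, 0.087, 1.371, -0, 1.684, -0.103], TCP at [0.215, -0.506, 0.231] pointing down, gripper open.
Joint ranges: [-3.1, 3.1], [-0.76, 2.03], [0.27, 2.55], [-1.08, 4.22], [0.17, 2.65], [-2.57, 2.57]. Speed limits (rad/s): [2.79, 2.79, 3.14, 3.14, 3.14, 3.14].

### API

Orientations are given as [roll, pitch, yaw] about the fixed x, y, z axes, in that order (R = Rz(yaw) Ry(pitch) Rx(roll)).
In Python, from bench import robot gives the robot as it stands. The module is installed in compiled form; this text tells all that it offers.
- The arm moves only by the shell command python3 -m handwheel 'ROWS'. ROWS is JSON, a list of rows, each a list of 3 entries, a list of its own where there are three numbers: the turn, a rotation vector about the world's x, y, z in units of 90 degrees (1.0 is 90 degrees), then the shift along the world's x, y, z in units of 0.05 m (1.0 is 0.05 m), then the closure, from 0 (fully open) to 1 (shut). A call has 1 to 5 rows; each row shifts and turns the commanded pose from where the row before left it; what a row does not reach is not made up. A row lasts 1/10 s, in which the tool goes at most 50 mm and 8.59 degrees, less where a joint would pass 70% of its speed; a pose out of reach is approached as far as the arm can. A call with a number of a shift or a turn outside -1 to 1 is refused whole. A call with a gripper value outside its range is refused whole. The fingers move at their own pace and stop on an object; the grip force is fixed at half the most. Time passes only in rows, so rows that do not move let the fingers close. It gives the time, the measured TCP pose, the force, the opening and the grip force at its end, in the units of the state.
- robot.get_obs(): the state, without advancing time (a new reading comes with each control period).
- robot.snapshot(name): name is "side" or "top"; returns (picture, depth): 420x560x3 uint8, red, green, blue; 420x560 float32, m along the optical axis (not along the pixel's ray), 0 where there is no reading.
- robot.calibration(name): a dict with "mtx" (3x3 intrinsics, pixels), "extrinsics" (4x4, takes a point from camera to world coordinates). Camera axes: x right, y down, z forward; pixel columns grow to the right and rows downward; lengths in m; the calibration is good to about 2 mm. A picture is of the moment at which its call begins. calibration takes no time and is no camera call.
- robot.close_job(): hands the job in; it is judged then, once.
Trained networks look in the newest picture that a camera, given by its name, has taken for a name from the list of things; names that differ only in an ending like _2 or _b are one class to them, and where a whole thing is asked for, a point or a joint stands for the part that bears it (a point fixed in the world has none). Each returns a list of dicts, best first, with "p" (0 to 1); they miss things now and then, are a little off and sometimes report something else, mostly with a low value. They report only what shows in the picture. A call takes as long as a camera call.
- robot.boxes_of(query, camera): "bbox" ([left, top, right, bottom] in pixels, round what is visible of it).
The state is a dict: "time": time; "joint_positions": joint angles; "qvel": joint speeds; "joint_torque": joint torques, N m; "tool_pos": TCP position; "ee_rot": TCP orientation; "wrist_force": force on the tool from outside, world axes, zero at the start; "wrist_torque": the same for the moment, N m; "width": finger opening in m; "finger_force": force on a finger pad.
Only numpy, scipy, OpenCV 4.12 (cv2) and the standard library are available. Lean on these libraries where they do the work, as an engineer would, in place of code of your own. Each camera call takes 0.05 s, during which the arm holds its last target. There are 200 camera calls.

### The job

Set out the bench on the green mat: stand the clear bottle with the blue cap on the middle of the stirrer's black plate, the tall yellow jar in the ring between the stirrer and the balance, and the small brown jar in the ring in front of the balance. Put the clear cup on the middle of the balance's pan and, once it stands there, lay the ivory lid centrally on top of it so that it covers the cup. Keep the bottles, the jars and the cup upright all the time, and leave the white dropping bottle with the red cap and the orange stopper where they are.

Things in the scene. Friction and masses are not known exactly. Their poses are not given: they have to be found in the camera images.
- mat: Fixed green mat, 217 x 380 mm, top 2 mm above the worktop. Origin: on its underside, at the centre of the middle white ring (inside 92 mm wide); x away from the robot, y left. Stirrer and balance stand on it at x = 0, y = +125 and -125 mm, either way round. In front of each is a white ring (inside 70 mm wide) at x = -115 mm, y = +125 and -125 mm.
- stirrer: Fixed magnetic stirrer: white housing 108 x 100 mm with a blue knob in front and a round black plate, 92 mm across, on top. Origin: under the centre of the plate, at the height of the mat's top; the plate's flat top is 50 mm above it. Axes parallel to the mat's: -x is its front, towards the robot.
- balance: Fixed balance: dark housing 108 x 100 mm, orange button in front, round bright steel pan 92 mm across on top (it does not sink). Origin: under the pan's centre, at the height of the mat's top; the pan's flat top is 50 mm above it. Axes parallel to the mat's, -x is its front. The ring in front of it is centred at x = -115 mm, y = 0 of this frame.
- bottle: Loose clear 100 ml bottle with a blue screw cap, 58 mm in diameter, 116 mm tall; straight body up to about 62 mm, narrower above; about 0.17 kg. Origin: centre of its underside, z up; its yaw has no meaning (it is round). 
- yellow_jar: Loose tall jar with pale yellow contents and a yellow lid, 61 mm in diameter, 116 mm tall; straight body up to about 80 mm; about 0.16 kg. Origin: centre of its underside, z up; its yaw has no meaning (it is round). 
- jar: Loose small sample jar with brown contents and a blue lid, 39 mm in diameter, 55 mm tall; grip it below 34 mm, where the side is straight; about 60 g. Origin: centre of its underside, z up; its yaw has no meaning (it is round). 
- cup: Loose small clear open cup, 40 mm in diameter at the rim, tapering to 34 mm at the foot, 25 mm tall, 20 g. Origin: centre of its underside, z up; its yaw has no meaning (it is round). 
- lid: Loose flat ivory lid, a disc 61 mm in diameter and 12 mm thick with a flat underside, 16 g. Origin: centre of its underside, z up; its yaw has no meaning (it is round). 
- dropper: Bystander, loose: white dropping bottle with a red cap and a thin spout, 49 mm in diameter, 138 mm tall. Stays where it stands. Origin: centre of its underside, z up; its yaw has no meaning (it is round). 
- stopper: Bystander, loose: orange rubber stopper standing on the worktop, 26 mm in diameter, 28 mm tall. Stays where it stands. Origin: centre of its underside, z up; its yaw has no meaning (it is round). 

How it is judged:
On the way, in this order (a step that is already met when the one before it is completed fails the run):
1. the cup stands on the balance's pan, not yet covered (horizontal distance between cup and balance below 0.015 m and z of cup in the frame of balance between 0.046 and 0.054 m and angle between cup's own z axis and vertical below 0.15 rad and distance between lid and cup above 0.05 m), for 0.2 s.
2. the lid lies on the cup (horizontal distance between cup and balance below 0.015 m and z of cup in the frame of balance between 0.046 and 0.054 m and angle between each of cup, lid's own z axis and vertical below 0.15 rad and horizontal distance between lid and cup below 0.011 m and z of lid in the frame of cup between 0.021 and 0.029 m), for 0.2 s.
At the end, for the whole second after the job is handed in: All upright and at rest, within 15 mm of centre: bottle on the stirrer plate, yellow jar in the middle ring, brown jar in the ring in front of the balance (15 mm each way), cup on the balance pan; lid flat on the cup within 11 mm of its centre (all of step 2 and horizontal distance between bottle and stirrer below 0.015 m and z of bottle in the frame of stirrer between 0.046 and 0.054 m and angle between each of bottle, yellow_jar, jar's own z axis and vertical below 0.15 rad and horizontal distance between yellow_jar and mat below 0.015 m and z of yellow_jar in the frame of mat between -0.002 and 0.006 m and x of jar in the frame of balance between -0.13 and -0.1 m and y of jar in the frame of balance between -0.015 and 0.015 m and z of jar in the frame of balance between -0.004 and 0.004 m and linear speed of each of bottle, yellow_jar, jar, cup, lid below 0.02 m/s); the robot touches nothing.
It fails at once if the dropping bottle or the stopper is moved by more than 25 mm (distance of any of dropper, stopper from where it was at the start of the episode above 0.025 m).
It fails at once if a bottle, a jar or the cup is tipped by more than 35 degrees (angle between any of bottle, yellow_jar, jar, cup, dropper's own z axis and vertical above 0.61 rad).
It also fails if it takes over 112 s, if anything falls off the work surface, if the arm or the gripper's body presses on something with over 40 N, if the wrist force passes 120 N, or if a joint passes its speed limit or range.

## Working session

There is one attempt and no reset: what is moved stays moved. The work goes in short steps, Python scripts to look and compute and a shell command to move; the robot and the scene stay as the last step left them, time stands still between calls to the robot, and variables do not carry over. Pictures are saved under pics/ and viewed, at most 14 in all, crops included, and the job is handed in when it is done.

```bash
mkdir -p pics
cat > h.py <<'E'
import numpy as np, cv2
from bench import robot
def snap(n,f=None):
    p,d=robot.snapshot(n)
    if f: cv2.imwrite('pics/'+f,cv2.cvtColor(p,cv2.COLOR_RGB2BGR))
    return p,d
def world(n,u,v,z):  # depth-> world
    c=robot.calibration(n);K=np.array(c['mtx']);T=np.array(c['extrinsics'])
    r=np.linalg.inv(K)@np.stack([np.asarray(u)*1.,np.asarray(v)*1.,np.ones_like(np.asarray(u)*1.)])
    return (T[:3,:3]@(r*z)).T+T[:3,3]
def ray(n,u,v,zw): # intersect ray with height
    c=robot.calibration(n);K=np.array(c['mtx']);T=np.array(c['extrinsics'])
    d=T[:3,:3]@(np.linalg.inv(K)@np.array([u,v,1.]));o=T[:3,3]
    return o+d*(zw-o[2])/d[2]
E
python3 - <<'E'
from h import *
np.set_printoptions(precision=3,suppress=True)
for n in('top','side'):
    p,d=snap(n,n+'0.png'); print(n,robot.calibration(n))
    for q in 'mat stirrer balance bottle yellow_jar jar cup lid dropper stopper'.split():
        r=robot.boxes_of(q,n)[:2]
        print(q,[(np.round(x['bbox']).astype(int).tolist(),round(x['p'],2)) for x in r])
E
```

```text
top {'mtx': array([[412.591,   0.   , 278.886],
       [  0.   , 412.591, 206.169],
       [  0.   ,   0.   ,   1.   ]]), 'extrinsics': array([[-0.011, -0.996,  0.085,  0.469],
       [-1.   ,  0.012,  0.015, -0.014],
       [-0.016, -0.085, -0.996,  1.043],
       [ 0.   ,  0.   ,  0.   ,  1.   ]])}
mat [([192, 139, 346, 231], 0.9)]
stirrer [([203, 139, 243, 188], 0.92), ([275, 254, 289, 267], 0.35)]
balance [([299, 146, 344, 194], 0.73)]
bottle [([405, 197, 444, 219], 0.64)]
yellow_jar [([319, 256, 351, 284], 0.84)]
jar [([276, 253, 290, 266], 0.65)]
cup [([142, 196, 160, 214], 0.54)]
lid [([394, 257, 418, 279], 0.7)]
dropper [([207, 254, 234, 274], 0.75)]
stopper [([409, 195, 441, 221], 0.65), ([140, 258, 154, 266], 0.4)]
side {'mtx': array([[402.747,   0.   , 285.989],
       [  0.   , 402.747, 213.947],
       [  0.   ,   0.   ,   1.   ]]), 'extrinsics': array([[-0.962, -0.188,  0.197,  0.34 ],
       [-0.272,  0.638, -0.721,  0.77 ],
       [ 0.01 , -0.747, -0.665,  0.739],
       [ 0.   ,  0.   ,  0.   ,  1.   ]])}
mat [([189, 183, 319, 286], 0.67)]
stirrer [([195, 223, 254, 267], 0.76), ([326, 212, 338, 236], 0.48)]
balance [([239, 169, 286, 206], 0.76)]
bottle [([307, 120, 328, 160], 0.87)]
yellow_jar [([337, 164, 362, 206], 0.92)]
jar [([324, 212, 341, 232], 0.86)]
cup [([231, 305, 250, 326], 0.88)]
lid [([348, 159, 368, 171], 0.44), ([196, 221, 251, 266], 0.42)]
dropper [([314, 236, 335, 282], 0.63), ([324, 210, 339, 234], 0.39)]
stopper [([299, 331, 308, 342], 0.66), ([232, 304, 248, 324], 0.51)]
```

Run:
```python
import cv2
a=cv2.imread('pics/top0.png')[110:310,100:480]; b=cv2.imread('pics/side0.png')[90:370,150:420]
cv2.imwrite('pics/a.png',cv2.resize(a,None,fx=2.1,fy=2.1)); cv2.imwrite('pics/b.png',cv2.resize(b,None,fx=2.1,fy=2.1))
```

```text
(no output)
```

View pics/a.png

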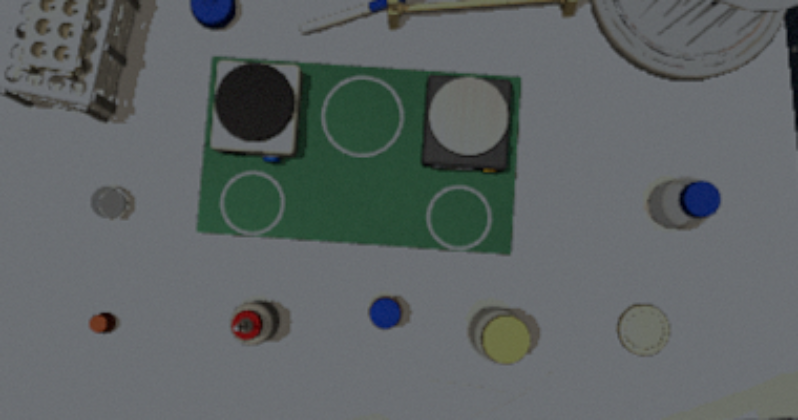

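View pics/b.png

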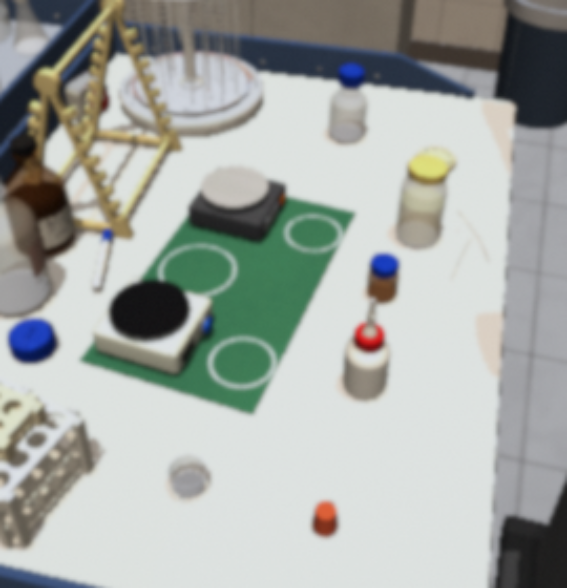

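The top view shows the stirrer left and the balance right of the mat, with caps at about bottle (433,205), yellow jar (341,271), brown jar (283,259), lid (406,267) and cup (152,206). The side view agrees, with everything upright. Next I measure by colour.

```bash
cat > meas.py <<'E'
from h import *
import sys
np.set_printoptions(precision=4,suppress=True)
RG=dict(bottle=('blue',(400,190,450,225),.116),jar=('blue',(265,245,300,275),.055),yellow=('yel',(310,250,360,295),.116),
  lid=('ivory',(388,250,425,285),.012),red=('red',(200,245,240,282),.115),stopper=('red',(135,255,160,272),.028),
  plate=('black',(200,135,245,180),.052),pan=('bright',(300,143,345,186),.052),mat=('green',(185,130,355,240),.002))
def centres(p,d,cam='top',RG=RG):
    hsv=cv2.cvtColor(p,cv2.COLOR_RGB2HSV);H,S,V=[hsv[...,i].astype(int) for i in range(3)]
    M=dict(blue=(abs(H-115)<15)&(S>130),yel=(abs(H-28)<7)&(S>55),red=((H<12)|(H>170))&(S>130),black=(V<60)&(S<130),
       green=(abs(H-72)<20)&(S>80),ivory=(abs(H-28)<12)&(S>18),bright=(V>120)&(S<60))
    out={}
    for k,(c,(l,t,r,b),z) in RG.items():
        m=np.zeros(H.shape,np.uint8);m[t:b,l:r]=M[c][t:b,l:r]
        n,lab,st,ce=cv2.connectedComponentsWithStats(m)
        if n<2: print(k,'none');continue
        i=1+np.argmax(st[1:,4]);cn=max(cv2.findContours((lab==i).astype(np.uint8),0,2)[0],key=cv2.contourArea)
        h=cv2.convexHull(cn)[:,0,:]
        W=np.array([ray(cam,u,v,z) for u,v in h])[:,:2].astype(np.float32)
        (c0,wh,a)=cv2.minAreaRect(W)
        v,u=np.where(lab==i);zz=d[v,u];ok=zz>0
        dz=np.median(world(cam,u[ok],v[ok],zz[ok])[:,2]) if ok.any() else -1
        print(k,'xy',np.array(c0),'size',np.array(wh),'ang',round(a,1),'depth z',round(dz,3))
        out[k]=np.array(c0)
    return out
if __name__=='__main__':
    p,d=snap('top'); centres(p,d)
    # cup: depth points
    u,v=np.meshgrid(range(132,172),range(188,222));P=world('top',u.ravel(),v.ravel(),d[v,u].ravel());P=P[(P[:,2]>.015)&(P[:,2]<.06)]
    print('cup',len(P),P.min(0),P.max(0))
    print('cup ray',ray('top',151,205,.0125),'side',ray('side',240.5,315.5,.0125))
    print('bottle side cap',ray('side',150+352/2.1,90+74/2.1,.108), 'jar',ray('side',150+385/2.1,90+265/2.1,.052),'yel',ray('side',150+428/2.1,90+166/2.1,.113))
E
python3 meas.py
```

```text
bottle xy [ 0.5491 -0.3459] size [0.0404 0.036 ] ang 89.3 depth z 0.115
jar xy [ 0.4286 -0.0077] size [0.0318 0.0319] ang 44.2 depth z 0.054
yellow xy [ 0.4018 -0.1349] size [0.0481 0.0503] ang 43.9 depth z 0.115
lid xy [ 0.4073 -0.3022] size [0.0416 0.0601] ang 69.5 depth z 0.011
red xy [0.4193 0.1386] size [0.0292 0.0288] ang 89.4 depth z 0.086
stopper xy [0.4199 0.3225] size [0.0272 0.0195] ang 89.4 depth z 0.025
plate xy [0.6732 0.133 ] size [0.11   0.0922] ang 82.1 depth z 0.051
pan none
mat xy [0.6177 0.0212] size [0.3772 0.2147] ang 85.3 depth z 0.002
cup 64 [0.5429 0.3043 0.0152] [0.5809 0.3424 0.0273]
cup ray [0.5642 0.3237 0.0125] side [0.559  0.3199 0.0125]
bottle side cap [ 0.5449 -0.3457  0.108 ] jar [ 0.4244 -0.001   0.052 ] yel [ 0.3995 -0.1348  0.113 ]
```

Run:
```python
from h import *
np.set_printoptions(precision=4,suppress=True)
f=lambda a,b,z:ray('top',100+a/2.1,110+b/2.1,z)[:2]
img=[f(257,102,.052),f(469,116,.052),f(362,117,.002),f(459.5,217,.002),f(252.5,203,.002)]
mod=np.array([[0,.125],[0,-.125],[0,0],[-.115,-.125],[-.115,.125]])
A=np.array(img);print(A)
ma,mb=mod.mean(0),A.mean(0);U,S,Vt=np.linalg.svd((mod-ma).T@(A-mb));R=(U@Vt).T
print('yaw',np.degrees(np.arctan2(R[1,0],R[0,0])),'origin',mb-R@ma,'fit',(R@mod.T).T+mb-R@ma)
print('mat centre->local',R.T@(np.array([.6177,.0212])-(mb-R@ma)))
print('lid',f(643,330,.012), 'cup',f(111,202,.0125))
print(robot.get_obs())
```

```text
[[ 0.6722  0.1374]
 [ 0.6523 -0.1082]
 [ 0.6621  0.017 ]
 [ 0.5387 -0.0991]
 [ 0.5587  0.1504]]
yaw -4.713381192991654 origin [0.6626 0.0157] fit [[ 0.6729  0.1403]
 [ 0.6524 -0.1089]
 [ 0.6626  0.0157]
 [ 0.5377 -0.0994]
 [ 0.5583  0.1497]]
mat centre->local [-0.0452  0.0018]
lid [ 0.4025 -0.3109] cup [0.5611 0.3189]
{'time': 1.15, 'joint_positions': array([-1.2731,  0.0872,  1.3707,  0.    ,  1.6836, -0.1031]), 'qvel': array([ 0.0018,  0.0014,  0.0007,  0.0003,  0.0009, -0.001 ]), 'joint_torque': array([  0.0008, -34.005 , -30.2602,   0.072 ,   0.0239,  -0.    ]), 'tool_pos': array([ 0.2146, -0.5064,  0.2305]), 'ee_rot': array([ 3.1415, -0.    ,  0.4008]), 'wrist_force': array([0.4368, 0.5453, 1.1115]), 'wrist_torque': array([ 0.0055,  0.0268, -0.0397]), 'finger_force': 0.0, 'width': 0.09436166403321421}
```

```bash
python3 -m handwheel '[[[0,0,-0.085],[0.37,0.74,-0.06],0],[[0,0,-0.085],[0.37,0.74,-0.06],0],[[0,0,-0.085],[0.37,0.74,-0.06],0],[[0,0,0],[0.37,0.74,-0.06],0],[[0,0,0],[0.37,0.74,-0.06],0]]'; python3 -m handwheel '[[[0,0,0],[0.37,0.74,-0.06],0],[[0,0,0],[0.37,0.74,-0.06],0],[[0,0,0],[0.37,0.74,-0.06],0],[[0,0,0],[0.37,0.74,-0.06],0],[[0,0,0],[0.37,0.74,-0.06],0]]'; python3 -m handwheel '[[[0,0,0],[0,0,0],0],[[0,0,0],[0,0,0],0],[[0,0,0],[0,0,0],0]]'
```

```text
time: 1.65
tool_pos: [0.3075, -0.32, 0.2155]
ee_rot: [3.141, -0.0, -0.0]
wrist_force: [1.0, 0.1, 0.3]
width: 0.0938
finger_force: 0.0
time: 2.15
tool_pos: [0.4001, -0.1349, 0.2007]
ee_rot: [3.141, -0.001, 0.0]
wrist_force: [0.6, -0.0, 1.0]
width: 0.0941
finger_force: 0.0
time: 2.45
tool_pos: [0.3994, -0.1372, 0.2007]
ee_rot: [3.141, -0.0, -0.001]
wrist_force: [-0.3, 1.1, 0.6]
width: 0.0936
finger_force: 0.0
```

```bash
python3 -m handwheel '[[[0,0,0],[0,0,-0.56],0],[[0,0,0],[0,0,-0.56],0],[[0,0,0],[0,0,-0.56],0],[[0,0,0],[0,0,-0.56],0],[[0,0,0],[0,0,-0.56],0]]'; python3 -m handwheel '[[[0,0,0],[0,0,0],0],[[0,0,0],[0,0,0],1],[[0,0,0],[0,0,0],1],[[0,0,0],[0,0,0],1],[[0,0,0],[0,0,0],1]]'; python3 -m handwheel '[[[0,0,0],[0,0,0],1],[[0,0,0],[0,0,0],1],[[0,0,0],[0,0,0],1]]'
```

```text
time: 2.95
tool_pos: [0.3991, -0.1381, 0.0597]
ee_rot: [3.141, -0.001, -0.003]
wrist_force: [1.2, -0.2, -0.2]
width: 0.0939
finger_force: 0.0
time: 3.45
tool_pos: [0.4005, -0.1368, 0.0619]
ee_rot: [3.141, -0.003, 0.0]
wrist_force: [0.7, 3.9, 2.1]
width: 0.0654
finger_force: 1.4
time: 3.75
tool_pos: [0.4003, -0.1361, 0.0616]
ee_rot: [-3.141, -0.002, 0.001]
wrist_force: [0.2, 2.0, 5.9]
width: 0.0579
finger_force: 30.0
```

```bash
python3 -m handwheel '[[[0,0,0],[0,0,0.4],1],[[0,0,0],[0,0,0.4],1],[[0,0,0],[0,0,0.4],1],[[0,0,0],[0,0,0.4],1],[[0,0,0],[0,0,0.4],1]]'; python3 -m handwheel '[[[0,0,0],[0.3,0.2,0],1],[[0,0,0],[0.5,0.3,0],1],[[0,0,0],[0.55,0.3,0],1],[[0,0,0],[0.55,0.3,0],1],[[0,0,0],[0.55,0.3,0],1]]'; python3 -m handwheel '[[[0,0,0],[0.55,0.3,0],1],[[0,0,0],[0.55,0.3,0],1],[[0,0,0],[0.55,0.3,0],1],[[0,0,0],[0.54,0.3,0],1],[[0,0,0],[0.35,0.24,0],1]]'; python3 -m handwheel '[[[0,0,0],[0.25,0.2,0],1],[[0,0,0],[0,0,0],1],[[0,0,0],[0,0,0],1]]'
```

```text
time: 4.25
tool_pos: [0.3989, -0.1365, 0.1603]
ee_rot: [3.141, 0.002, 0.0]
wrist_force: [0.4, -0.7, -2.7]
width: 0.0586
finger_force: 30.0
time: 4.75
tool_pos: [0.5226, -0.066, 0.1593]
ee_rot: [3.141, 0.002, 0.0]
wrist_force: [0.6, -0.8, -1.7]
width: 0.0582
finger_force: 30.0
time: 5.25
tool_pos: [0.6501, 0.0062, 0.1585]
ee_rot: [3.141, 0.002, 0.001]
wrist_force: [-0.6, 0.0, -3.0]
width: 0.0584
finger_force: 30.0
time: 5.55
tool_pos: [0.6609, 0.0153, 0.1591]
ee_rot: [3.141, 0.003, 0.001]
wrist_force: [-1.2, 0.3, -1.8]
width: 0.0583
finger_force: 30.0
```

```bash
python3 -m handwheel '[[[0,0,0],[0.03,0,-0.5],1],[[0,0,0],[0,0,-0.5],1],[[0,0,0],[0,0,-0.5],1],[[0,0,0],[0,0,-0.3],1],[[0,0,0],[0,0,-0.14],1]]'; python3 -m handwheel '[[[0,0,0],[0,0,0],1],[[0,0,0],[0,0,0],0.2],[[0,0,0],[0,0,0],0.2],[[0,0,0],[0,0,0],0.2]]';python3 -m handwheel '[[[0,0,0],[0,0,0],0.2],[[0,0,0],[0,0,0.4],0.2],[[0,0,0],[0,0,0.7],0.2],[[0,0,0],[0,0,0.8],0.2],[[0,0,0],[0,0,0.8],0.2]]'
python3 - <<'E'
from h import *
p,d=snap('top','t1.png');p2,_=snap('side','s1.png')
a=cv2.imread('pics/t1.png')[110:310,100:480];b=cv2.imread('pics/s1.png')[130:330,170:400]
cv2.imwrite('pics/c.png',np.vstack([cv2.resize(a,(560,295)),cv2.resize(b,(340,295))] if 0 else [cv2.resize(a,(560,295)),cv2.copyMakeBorder(cv2.resize(b,(340,296)),0,0,0,220,0)]))
E
```

```text
time: 6.05
tool_pos: [0.661, 0.0148, 0.0636]
ee_rot: [3.141, 0.005, -0.0]
wrist_force: [-10.6, -0.4, 19.7]
width: 0.0582
finger_force: 30.1
time: 6.45
tool_pos: [0.6637, 0.0154, 0.0645]
ee_rot: [3.141, -0.002, 0.0]
wrist_force: [-0.4, -0.5, -0.2]
width: 0.0749
finger_force: 0.0
time: 6.95
tool_pos: [0.6628, 0.0156, 0.1997]
ee_rot: [3.141, 0.001, 0.0]
wrist_force: [0.2, 0.9, 0.4]
width: 0.0751
finger_force: 0.0
```

View pics/c.png

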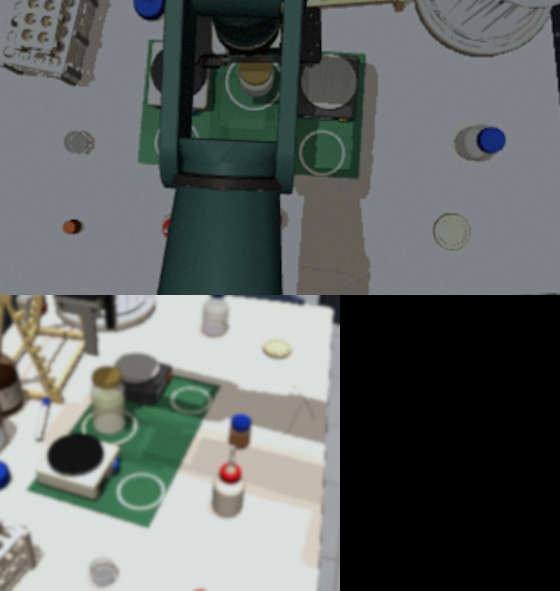

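The yellow jar stands upright and central in its ring (top crop (255,75)); the brown jar is next.

```bash
python3 -m handwheel '[[[0,0,0],[-0.4,-0.03,0],0],[[0,0,0],[-0.7,-0.06,0],0],[[0,0,0],[-0.8,-0.06,0],0],[[0,0,0],[-0.8,-0.06,0],0],[[0,0,0],[-0.8,-0.06,0],0]]'; python3 -m handwheel '[[[0,0,0],[-0.8,-0.06,0],0],[[0,0,0],[-0.42,-0.06,0],0],[[0,0,0],[0,0,-0.5],0],[[0,0,0],[0,0,-0.6],0],[[0,0,0],[0,0,-0.6],0]]';python3 -m handwheel '[[[0,0,0],[0,0,-0.6],0],[[0,0,0],[0,0,-0.6],0],[[0,0,0],[0,0,-0.5],0],[[0,0,0],[0,0,0],0]]'
```

```text
time: 7.55
tool_pos: [0.4862, 0.0021, 0.1973]
ee_rot: [3.142, 0.001, 0.0]
wrist_force: [-0.3, -0.2, 0.2]
width: 0.0941
finger_force: 0.0
time: 8.05
tool_pos: [0.4268, -0.004, 0.1124]
ee_rot: [3.141, -0.001, 0.0]
wrist_force: [-0.0, -0.6, 0.2]
width: 0.0942
finger_force: 0.0
time: 8.45
tool_pos: [0.4261, -0.0038, 0.0265]
ee_rot: [-3.141, 0.002, 0.0]
wrist_force: [0.2, -0.3, 0.3]
width: 0.0941
finger_force: 0.0
```

```bash
python3 -m handwheel '[[[0,0,0],[0,0,0.07],0],[[0,0,0],[0,0,0],1],[[0,0,0],[0,0,0],1],[[0,0,0],[0,0,0],1],[[0,0,0],[0,0,0],1]]'; python3 -m handwheel '[[[0,0,0],[0,0,0],1],[[0,0,0],[0,0,0],1],[[0,0,0],[0,0,0],1],[[0,0,0],[0,0,0],1],[[0,0,0],[0,0,0.3],1]]';python3 -m handwheel '[[[0,0,0],[0,0,0.5],1],[[0,0,0],[0.3,-0.2,0.2],1],[[0,0,0],[0.45,-0.4,0],1],[[0,0,0],[0.5,-0.45,0],1],[[0,0,0],[0.5,-0.45,0],1]]';python3 -m handwheel '[[[0,0,0],[0.3,-0.25,0],1],[[0,0,0],[0.18,-0.16,0],1],[[0,0,0],[0,0,0],1],[[0,0,0],[0,0,-0.2],1],[[0,0,0],[0,0,0],1]]'
```

```text
time: 8.95
tool_pos: [0.4271, -0.0039, 0.0321]
ee_rot: [3.141, -0.0, 0.0]
wrist_force: [0.7, 0.2, -0.0]
width: 0.0656
finger_force: 0.0
time: 9.45
tool_pos: [0.4251, -0.0036, 0.0451]
ee_rot: [-3.141, 0.005, 0.0]
wrist_force: [0.1, -0.5, -1.3]
width: 0.0381
finger_force: 29.9
time: 9.95
tool_pos: [0.5153, -0.0795, 0.082]
ee_rot: [-3.141, -0.0, 0.001]
wrist_force: [-0.5, -0.0, -0.6]
width: 0.038
finger_force: 29.9
time: 10.45
tool_pos: [0.5366, -0.0983, 0.07]
ee_rot: [-3.14, 0.004, 0.001]
wrist_force: [0.2, -0.2, -0.1]
width: 0.0382
finger_force: 29.9
```

```bash
python3 -m handwheel '[[[0,0,0],[0,0,-0.35],1],[[0,0,0],[0,0,-0.25],1],[[0,0,0],[0,0,-0.13],1],[[0,0,0],[0,0,0],1],[[0,0,0],[0,0,0],0]]'; python3 -m handwheel '[[[0,0,0],[0,0,0],0],[[0,0,0],[0,0,0],0],[[0,0,0],[0,0,0],0],[[0,0,0],[0,0,0.4],0],[[0,0,0],[0,0,0.7],0]]';python3 -m handwheel '[[[0,0,0],[0,0,0.8],0],[[0,0,0],[0,0,0.8],0],[[0,0,0],[0,0,0.8],0],[[0,0,0],[0,0,0.5],0],[[0,0,0],[0,0,0],0]]'
python3 -c "
from h import *
o=ray('side',240.5,315.5,.0125);print(o)"
```

```text
time: 10.95
tool_pos: [0.5386, -0.0992, 0.0356]
ee_rot: [3.142, -0.0, 0.0]
wrist_force: [-0.8, 0.2, 0.2]
width: 0.0427
finger_force: 0.0
time: 11.45
tool_pos: [0.5363, -0.0988, 0.088]
ee_rot: [-3.14, 0.007, 0.0]
wrist_force: [0.5, -0.1, 0.3]
width: 0.0827
finger_force: 0.0
time: 11.95
tool_pos: [0.5407, -0.1, 0.2411]
ee_rot: [3.139, -0.01, 0.0]
wrist_force: [0.5, 0.0, -0.1]
width: 0.0938
finger_force: 0.0
[0.55903421 0.3198822  0.0125    ]
```

```bash
python3 -m handwheel '[[[0,0,0],[0.02,0.3,0],0],[[0,0,0],[0.04,0.6,0],0],[[0,0,0],[0.04,0.75,0],0],[[0,0,0],[0.04,0.75,0],0],[[0,0,0],[0.04,0.75,0],0]]'; python3 -m handwheel '[[[0,0,0],[0.04,0.75,0],0],[[0,0,0],[0.04,0.75,0],0],[[0,0,0],[0.04,0.75,0],0],[[0,0,0],[0.04,0.75,0],0],[[0,0,0],[0.04,0.75,0],0]]';python3 -m handwheel '[[[0,0,0],[0.04,0.7,0],0],[[0,0,0],[0.04,0.5,0],0],[[0,0,0],[0,0.28,0],0],[[0,0,0],[0,0,-0.5],0],[[0,0,0],[0,0,-0.7],0]]';python3 -m handwheel '[[[0,0,0],[0,0,-0.7],0],[[0,0,0],[0,0,-0.6],0],[[0,0,0],[0,0,0],0],[[0,0,0],[0,0,0],0]]'
python3 - <<'E'
from h import *
p,d=snap('side','s2.png')
cv2.imwrite('pics/d.png',cv2.resize(cv2.imread('pics/s2.png')[180:380,120:400],None,fx=2.5,fy=2.5,interpolation=2))
E
```

```text
time: 12.45
tool_pos: [0.5461, 0.0604, 0.2323]
ee_rot: [-3.141, 0.005, 0.0]
wrist_force: [-0.1, 0.2, 0.7]
width: 0.094
finger_force: 0.0
time: 12.95
tool_pos: [0.5558, 0.2479, 0.2322]
ee_rot: [3.14, 0.005, 0.001]
wrist_force: [0.3, -0.6, 0.3]
width: 0.0939
finger_force: 0.0
time: 13.45
tool_pos: [0.5617, 0.3207, 0.1757]
ee_rot: [-3.141, -0.003, 0.001]
wrist_force: [0.2, 0.4, 0.7]
width: 0.094
finger_force: 0.0
time: 13.85
tool_pos: [0.5607, 0.3191, 0.1093]
ee_rot: [3.14, 0.003, -0.0]
wrist_force: [-0.8, -0.1, 0.9]
width: 0.0943
finger_force: 0.0
```

View pics/d.png

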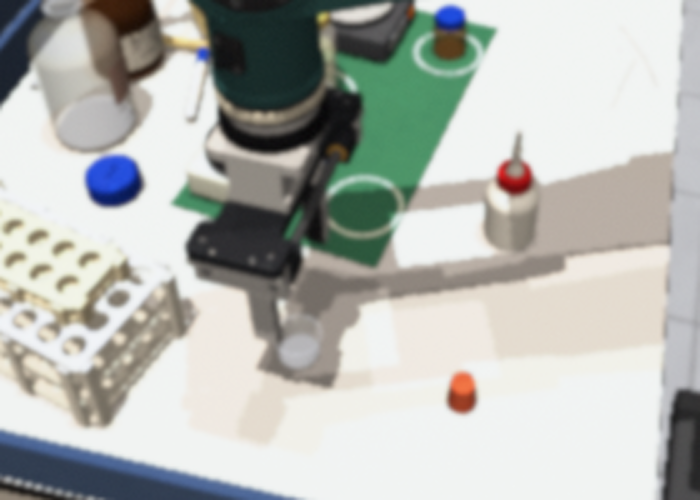

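The brown jar stands in its ring (crop (450,40)), and the gripper hangs over the cup (300,342). Descending now.

```bash
python3 -m handwheel '[[[0,0,0],[0,0,-0.5],0],[[0,0,0],[0,0,-0.5],0],[[0,0,0],[0,0,-0.4],0],[[0,0,0],[0,0,-0.2],0],[[0,0,0],[0,0,0],0]]';python3 -m handwheel '[[[0,0,0],[0,0,0],1],[[0,0,0],[0,0,0],1],[[0,0,0],[0,0,0],1],[[0,0,0],[0,0,0],1],[[0,0,0],[0,0,0],1]]';python3 -m handwheel '[[[0,0,0],[0,0,0],1],[[0,0,0],[0,0,0],1],[[0,0,0],[0,0,0],1]]'
```

```text
time: 14.4
tool_pos: [0.5616, 0.3195, 0.0306]
ee_rot: [3.141, 0.0, 0.0]
wrist_force: [0.0, -1.0, -0.4]
width: 0.0944
finger_force: 0.0
time: 14.9
tool_pos: [0.5618, 0.3197, 0.031]
ee_rot: [-3.141, -0.001, 0.0]
wrist_force: [-0.0, 0.2, -0.7]
width: 0.0572
finger_force: 0.0
time: 15.2
tool_pos: [0.5616, 0.3197, 0.0305]
ee_rot: [-3.142, -0.0, 0.0]
wrist_force: [-0.2, -0.5, 0.7]
width: 0.0378
finger_force: 30.0
```

```bash
python3 -m handwheel '[[[0,0,0],[0,0,0.4],1],[[0,0,0],[0,0,0.8],1],[[0,0,0],[0,0,0.9],1],[[0,0,0],[0,0,0.9],1],[[0,0,0],[0,0,0.9],1]]';python3 -m handwheel '[[[0,0,0],[0.06,-0.3,0.1],1],[[0,0,0],[0.1,-0.5,0],1],[[0,0,0],[0.14,-0.7,0],1],[[0,0,0],[0.16,-0.75,0],1],[[0,0,0],[0.16,-0.75,0],1]]';python3 -m handwheel '[[[0,0,0],[0.16,-0.75,0],1],[[0,0,0],[0.16,-0.75,0],1],[[0,0,0],[0.16,-0.75,0],1],[[0,0,0],[0.16,-0.75,0],1],[[0,0,0],[0.16,-0.75,0],1]]';python3 -m handwheel '[[[0,0,0],[0.16,-0.75,0],1],[[0,0,0],[0.12,-0.5,0],1],[[0,0,0],[0.08,-0.32,0],1],[[0,0,0],[0.04,0,0],1],[[0,0,0],[0,0,0],1]]'
```

```text
time: 15.7
tool_pos: [0.5613, 0.3194, 0.2271]
ee_rot: [3.141, 0.0, 0.0]
wrist_force: [-0.0, -0.3, -0.4]
width: 0.0377
finger_force: 30.0
time: 16.2
tool_pos: [0.5923, 0.1679, 0.2293]
ee_rot: [3.141, 0.002, 0.001]
wrist_force: [1.0, -1.0, -0.2]
width: 0.0377
finger_force: 30.0
time: 16.7
tool_pos: [0.6322, -0.0198, 0.2293]
ee_rot: [3.142, 0.002, -0.0]
wrist_force: [0.5, 0.3, 0.5]
width: 0.0378
finger_force: 30.0
time: 17.2
tool_pos: [0.6525, -0.0958, 0.2298]
ee_rot: [-3.141, 0.001, 0.001]
wrist_force: [-0.1, -0.6, 0.0]
width: 0.0381
finger_force: 30.0
```

```bash
python3 -m handwheel '[[[0,0,0],[0,-0.26,0],1],[[0,0,0],[0,0,-0.5],1],[[0,0,0],[0,0,-0.6],1],[[0,0,0],[0,0,-0.6],1],[[0,0,0],[0,0,-0.6],1]]';python3 -m handwheel '[[[0,0,0],[0,0,-0.4],1],[[0,0,0],[0,0,-0.14],1],[[0,0,0],[0,0,-0.06],1],[[0,0,0],[0,0,0],1],[[0,0,0],[0,0,0],1]]'
```

```text
time: 17.7
tool_pos: [0.6526, -0.1087, 0.1149]
ee_rot: [3.141, -0.001, 0.002]
wrist_force: [-0.1, 0.4, 0.1]
width: 0.0378
finger_force: 30.0
time: 18.2
tool_pos: [0.6536, -0.1095, 0.0875]
ee_rot: [3.141, -0.003, 0.001]
wrist_force: [-0.3, 0.5, 0.5]
width: 0.0375
finger_force: 30.0
```

```bash
python3 -m handwheel '[[[0,0,0],[0,0,-0.06],1],[[0,0,0],[0,0,-0.03],1],[[0,0,0],[0,0,0],1]]';python3 -m handwheel '[[[0,0,0],[0,0,0],0.3],[[0,0,0],[0,0,0],0.3],[[0,0,0],[0,0,0],0.3],[[0,0,0],[0,0,0],0.3]]';python3 -m handwheel '[[[0,0,0],[0,0,0.3],0.2],[[0,0,0],[0,0,0.7],0],[[0,0,0],[0,0,0.8],0],[[0,0,0],[0,0,0.8],0],[[0,0,0],[0,0,0.3],0]]'
```

```text
time: 18.5
tool_pos: [0.6532, -0.1096, 0.0825]
ee_rot: [3.141, -0.002, 0.0]
wrist_force: [-0.1, -0.2, 3.0]
width: 0.0381
finger_force: 30.0
time: 18.9
tool_pos: [0.6523, -0.1094, 0.0805]
ee_rot: [-3.141, 0.001, 0.0]
wrist_force: [-0.2, 0.5, -0.7]
width: 0.0643
finger_force: 0.0
time: 19.4
tool_pos: [0.6544, -0.1098, 0.2332]
ee_rot: [3.139, -0.01, 0.0]
wrist_force: [0.5, 0.1, 0.7]
width: 0.0937
finger_force: 0.0
```

```bash
python3 -m handwheel '[[[0,0,0],[-0.5,-0.3,0],0],[[0,0,0],[-0.7,-0.5,0],0],[[0,0,0],[-0.7,-0.6,0],0],[[0,0,0],[-0.7,-0.6,0],0],[[0,0,0],[-0.7,-0.6,0],0]]'
python3 - <<'E'
from h import *
p,d=snap('side','s3.png');p,d=snap('top','t3.png')
a=cv2.imread('pics/s3.png')[120:240,170:390];b=cv2.imread('pics/t3.png')[130:290,180:440]
cv2.imwrite('pics/e.png',np.vstack([cv2.resize(a,(550,300),interpolation=2),cv2.resize(b,(550,298),interpolation=2)]))
E
```

```text
time: 19.9
tool_pos: [0.4858, -0.24, 0.2253]
ee_rot: [-3.141, 0.001, 0.001]
wrist_force: [-0.2, -0.1, -0.3]
width: 0.0942
finger_force: 0.0
```

View pics/e.png

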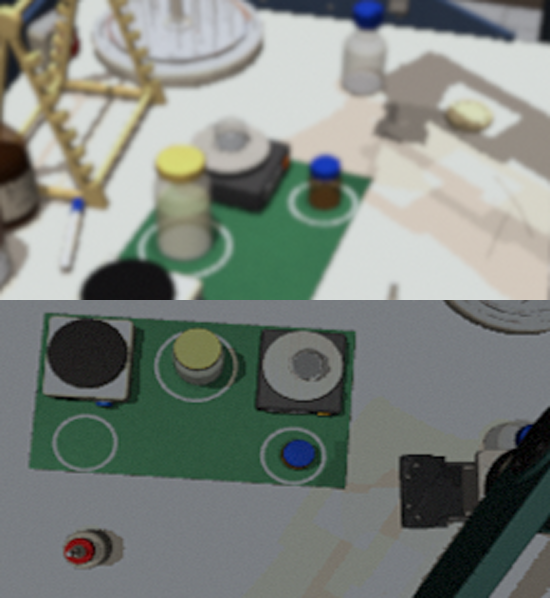

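The cup stands on the pan and both jars are in their rings. I check the offsets numerically.

Run:
```python
from h import *
np.set_printoptions(precision=4,suppress=True)
f=lambda u,v,z:ray('top',180+u*260/550,130+(v-300)*160/298,z)[:2]
g=lambda u,v,z:ray('side',170+u*.4,120+v*.4,z)[:2]
print('top cup',f(310,364,.077),'pan',f(302,366,.052),'jar',f(297,453,.057),'ring',f(293,455,.002),'yel',f(198,347,.118),'ring',f(196,367,.002))
print('side cup',g(232,131,.077),'pan',g(231,148,.052),'lid',g(470,113,.012),'bottle cap',g(369,10,.113),'yel',g(181,160,.116),'ring',g(186,247,.002),'jar',g(325,164,.055),'ring',g(324,201,.002))
```

```text
top cup [ 0.6497 -0.1135] pan [ 0.6518 -0.1069] jar [ 0.5379 -0.0985] ring [ 0.539  -0.0984] yel [0.6647 0.0105] ring [0.6614 0.0163]
side cup [ 0.6452 -0.0979] pan [ 0.6475 -0.0991] lid [ 0.3997 -0.3054] bottle cap [ 0.545  -0.3444] yel [0.6611 0.0156] ring [0.6605 0.0216] jar [ 0.5369 -0.0969] ring [ 0.5361 -0.0965]
```

```bash
python3 -m handwheel '[[[0,0,0],[-0.5,-0.4,0],0],[[0,0,0],[-0.6,-0.5,0],0],[[0,0,0],[-0.4,-0.3,-0.3],0],[[0,0,0],[-0.2,-0.18,-0.6],0],[[0,0,0],[0,0,-0.7],0]]'; python3 -m handwheel '[[[0,0,0],[0,0,-0.7],0],[[0,0,0],[0,0,-0.5],0],[[0,0,0],[0,0,-0.3],0],[[0,0,0],[0,0,0],0],[[0,0,0],[0,0,0],0]]'
```

```text
time: 20.5
tool_pos: [0.4026, -0.3098, 0.1463]
ee_rot: [3.139, -0.002, -0.002]
wrist_force: [1.0, 0.2, -0.1]
width: 0.0942
finger_force: 0.0
time: 21.0
tool_pos: [0.4031, -0.3081, 0.071]
ee_rot: [-3.141, 0.0, 0.001]
wrist_force: [-0.1, 0.7, 0.9]
width: 0.0941
finger_force: 0.0
```

```bash
python3 -m handwheel '[[[0,0,0],[0,0,-0.4],0],[[0,0,0],[0,0,-0.3],0],[[0,0,0],[0,0,-0.16],0],[[0,0,0],[0,0,0],0]]'; python3 -m handwheel '[[[0,0,0],[0,0,0],1],[[0,0,0],[0,0,0],1],[[0,0,0],[0,0,0],1],[[0,0,0],[0,0,0],1],[[0,0,0],[0,0,0],1]]';python3 -m handwheel '[[[0,0,0],[0,0,0],1],[[0,0,0],[0,0,0.3],1],[[0,0,0],[0,0,0.6],1],[[0,0,0],[0,0,0.9],1],[[0,0,0],[0,0,0.9],1]]'
```

```text
time: 21.4
tool_pos: [0.4027, -0.3082, 0.0279]
ee_rot: [-3.141, 0.0, 0.0]
wrist_force: [0.4, -0.2, -0.3]
width: 0.0943
finger_force: 0.0
time: 21.9
tool_pos: [0.4028, -0.3087, 0.0285]
ee_rot: [3.141, -0.001, 0.0]
wrist_force: [-0.4, -0.6, 1.0]
width: 0.0603
finger_force: 30.0
time: 22.4
tool_pos: [0.4019, -0.3078, 0.1635]
ee_rot: [-3.14, 0.002, 0.0]
wrist_force: [0.2, -1.0, -0.7]
width: 0.0603
finger_force: 30.0
```

```bash
python3 -m handwheel '[[[0,0,0],[0.3,0.2,0.4],1],[[0,0,0],[0.5,0.4,0.2],1],[[0,0,0],[0.6,0.5,0],1],[[0,0,0],[0.6,0.5,0],1],[[0,0,0],[0.6,0.5,0],1]]'; python3 -m handwheel '[[[0,0,0],[0.6,0.5,0],1],[[0,0,0],[0.6,0.5,0],1],[[0,0,0],[0.6,0.4,0],1],[[0,0,0],[0.4,0.3,0],1],[[0,0,0],[0.2,0.18,0],1]]'; python3 -m handwheel '[[[0,0,0],[0,0,-0.4],1],[[0,0,0],[0,0,-0.4],1],[[0,0,0],[0,0,0],1],[[0,0,0],[0,0,0],1]]'
python3 - <<'E'
from h import *
p,d=snap('side','s4.png')
print(robot.get_obs()['tool_pos'])
cv2.imwrite('pics/f.png',cv2.resize(cv2.imread('pics/s4.png')[110:220,190:320],None,fx=5,fy=5,interpolation=2))
E
```

```text
time: 22.9
tool_pos: [0.5335, -0.2024, 0.193]
ee_rot: [3.141, -0.0, -0.0]
wrist_force: [0.7, -0.6, -0.9]
width: 0.0605
finger_force: 30.0
time: 23.4
tool_pos: [0.6537, -0.1078, 0.1919]
ee_rot: [-3.141, 0.001, 0.002]
wrist_force: [-0.4, 0.5, -0.2]
width: 0.0603
finger_force: 30.0
time: 23.8
tool_pos: [0.652, -0.1098, 0.1527]
ee_rot: [-3.141, 0.001, -0.0]
wrist_force: [0.1, 0.1, 0.4]
width: 0.0599
finger_force: 30.0
[ 0.6526131  -0.10991436  0.15394687]
```

View pics/f.png

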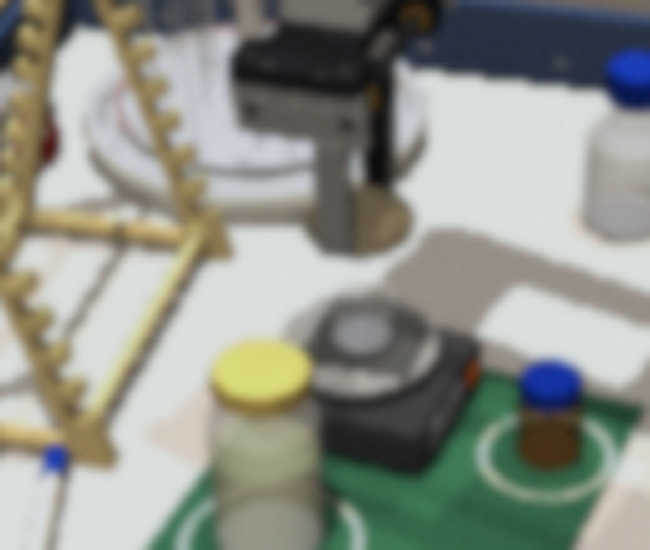

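Run:
```python
from h import *
g=lambda u,v,z:ray('side',190+u/5,110+v/5,z)[:2]
print('lid',g(360.5,220,.131),'diam check',np.linalg.norm(g(308,220,.131)-g(413,220,.131)),'cup rim',g(362,327,.077))
```

```text
lid [ 0.64881535 -0.10763755] diam check 0.05719707288505417 cup rim [ 0.6418224  -0.08411004]
```

Side-camera columns put the lid (360) and the cup (363) within about 4 mm of each other, so I lower it.

```bash
python3 -m handwheel '[[[0,0,0],[-0.02,0,-0.35],1],[[0,0,0],[0,0,-0.3],1],[[0,0,0],[0,0,-0.2],1],[[0,0,0],[0,0,-0.08],1],[[0,0,0],[0,0,0],1]]'; python3 -m handwheel '[[[0,0,0],[0,0,0],1],[[0,0,0],[0,0,0],1]]'
```

```text
time: 24.35
tool_pos: [0.6515, -0.1095, 0.1064]
ee_rot: [3.142, 0.0, 0.0]
wrist_force: [0.1, 0.1, 0.2]
width: 0.06
finger_force: 30.0
time: 24.55
tool_pos: [0.6519, -0.1095, 0.107]
ee_rot: [3.141, -0.001, 0.0]
wrist_force: [-0.4, 0.3, -0.1]
width: 0.06
finger_force: 30.0
```

```bash
python3 -m handwheel '[[[0,0,0],[0,0,-0.02],1],[[0,0,0],[0,0,-0.02],1],[[0,0,0],[0,0,0],1]]'; python3 -m handwheel '[[[0,0,0],[0,0,0],0.2],[[0,0,0],[0,0,0],0.2],[[0,0,0],[0,0,0],0.1],[[0,0,0],[0,0,0],0.1]]'; python3 -m handwheel '[[[0,0,0],[0,0,0.3],0.1],[[0,0,0],[0,0,0.6],0],[[0,0,0],[0,0,0.8],0],[[0,0,0],[0,0,0.5],0]]';  python3 -m handwheel '[[[0,0,0],[-0.3,-0.5,0],0],[[0,0,0],[-0.4,-0.7,0],0],[[0,0,0],[-0.4,-0.7,0],0],[[0,0,0],[-0.4,-0.7,0],0],[[0,0,0],[-0.3,-0.7,0],0]]'
python3 - <<'E'
from h import *
p,d=snap('side','s5.png');p,d=snap('top','t5.png')
a=cv2.imread('pics/s5.png')[120:240,170:390];b=cv2.imread('pics/t5.png')[130:290,180:440]
cv2.imwrite('pics/g.png',np.vstack([cv2.resize(a,(550,300),interpolation=2),cv2.resize(b,(550,298),interpolation=2)]))
E
```

```text
time: 24.85
tool_pos: [0.6519, -0.1095, 0.1055]
ee_rot: [3.141, -0.001, 0.0]
wrist_force: [-1.2, -0.3, 3.4]
width: 0.06
finger_force: 30.0
time: 25.25
tool_pos: [0.6514, -0.1094, 0.104]
ee_rot: [-3.142, 0.001, 0.0]
wrist_force: [0.3, -0.1, -0.2]
width: 0.0841
finger_force: 0.0
time: 25.65
tool_pos: [0.6525, -0.1096, 0.2194]
ee_rot: [3.14, -0.005, 0.0]
wrist_force: [0.2, 0.5, 0.6]
width: 0.094
finger_force: 0.0
time: 26.15
tool_pos: [0.5607, -0.2757, 0.2163]
ee_rot: [3.14, -0.002, 0.0]
wrist_force: [0.0, -0.6, -0.6]
width: 0.0937
finger_force: 0.0
```

View pics/g.png

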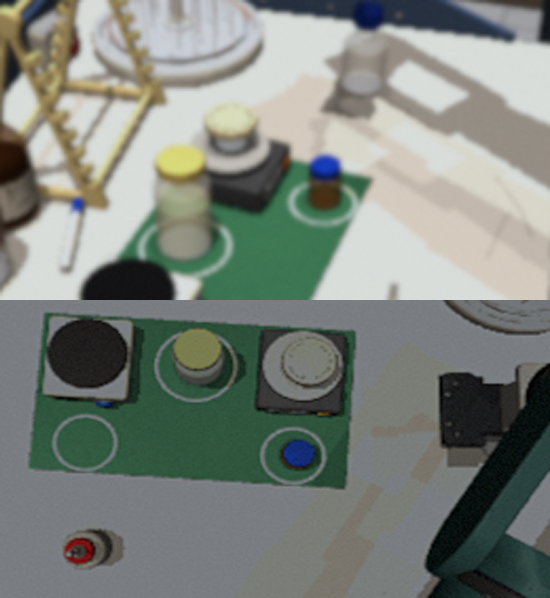

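The lid lies flat and central on the cup (top (311,360)). Now the bottle.

```bash
python3 -m handwheel '[[[0,0,0],[-0.08,-0.4,0],0],[[0,0,0],[-0.1,-0.5,0],0],[[0,0,0],[-0.1,-0.4,0],0],[[0,0,0],[0,-0.13,0],0],[[0,0,0],[0,0,0],0]]'; python3 -m handwheel '[[[0,0,0],[0,0,-0.5],0],[[0,0,0],[0,0,-0.7],0],[[0,0,0],[0,0,-0.7],0],[[0,0,0],[0,0,-0.7],0],[[0,0,0],[0,0,-0.5],0]]';python3 -m handwheel '[[[0,0,0],[0,0,-0.1],0],[[0,0,0],[0,0,0],0]]'
```

```text
time: 26.75
tool_pos: [0.5477, -0.3464, 0.2145]
ee_rot: [-3.141, -0.0, -0.001]
wrist_force: [0.4, 0.3, -0.5]
width: 0.0943
finger_force: 0.0
time: 27.25
tool_pos: [0.5472, -0.3436, 0.0568]
ee_rot: [-3.139, 0.002, 0.002]
wrist_force: [-0.3, 0.1, -0.1]
width: 0.0943
finger_force: 0.0
time: 27.45
tool_pos: [0.5476, -0.3447, 0.0539]
ee_rot: [-3.14, 0.001, 0.001]
wrist_force: [-1.1, 0.0, 0.9]
width: 0.0942
finger_force: 0.0
```

```bash
python3 -m handwheel '[[[0,0,0],[0,0,0],1],[[0,0,0],[0,0,0],1],[[0,0,0],[0,0,0],1],[[0,0,0],[0,0,0],1],[[0,0,0],[0,0,0],1]]'; python3 -m handwheel '[[[0,0,0],[0,0,0],1],[[0,0,0],[0,0,0.3],1],[[0,0,0],[0,0,0.6],1],[[0,0,0],[0,0,0.7],1],[[0,0,0],[0,0,0.7],1]]';python3 -m handwheel '[[[0,0,0],[0,0,0.5],1],[[0,0,0],[0,0,0.3],1],[[0,0,0],[0,0,0.1],1],[[0,0,0],[0,0,0],1]]'
```

```text
time: 27.95
tool_pos: [0.5478, -0.3468, 0.0554]
ee_rot: [3.139, -0.001, 0.0]
wrist_force: [0.8, -2.5, 0.9]
width: 0.0576
finger_force: 0.8
time: 28.45
tool_pos: [0.5471, -0.3452, 0.1705]
ee_rot: [-3.14, 0.001, 0.0]
wrist_force: [0.2, 0.2, -1.8]
width: 0.0565
finger_force: 29.9
time: 28.85
tool_pos: [0.5475, -0.3458, 0.2144]
ee_rot: [-3.141, 0.0, 0.0]
wrist_force: [-0.4, -0.2, -1.7]
width: 0.0565
finger_force: 29.9
```

```bash
python3 -m handwheel '[[[0,0,0],[0.05,0.2,0],1],[[0,0,0],[0.1,0.4,0],1],[[0,0,0],[0.13,0.5,0],1],[[0,0,0],[0.15,0.6,0],1],[[0,0,0],[0.17,0.65,0],1]]'; python3 -m handwheel '[[[0,0,0],[0.17,0.65,0],1],[[0,0,0],[0.17,0.65,0],1],[[0,0,0],[0.17,0.65,0],1],[[0,0,0],[0.17,0.65,0],1],[[0,0,0],[0.17,0.65,0],1]]'; python3 -m handwheel '[[[0,0,0],[0.17,0.65,0],1],[[0,0,0],[0.17,0.65,0],1],[[0,0,0],[0.17,0.65,0],1],[[0,0,0],[0.17,0.65,0],1],[[0,0,0],[0.13,0.5,0],1]]'; python3 -m handwheel '[[[0,0,0],[0.11,0.45,0],1],[[0,0,0],[0.08,0.35,0],1],[[0,0,0],[0.05,0.22,0],1],[[0,0,0],[0,0,0],1],[[0,0,0],[0,0,0],1]]'
```

```text
time: 29.35
tool_pos: [0.5769, -0.2266, 0.2119]
ee_rot: [-3.139, 0.004, -0.0]
wrist_force: [0.0, -0.5, -2.1]
width: 0.0564
finger_force: 29.9
time: 29.85
tool_pos: [0.6193, -0.0635, 0.2121]
ee_rot: [-3.14, 0.004, 0.001]
wrist_force: [-0.0, -0.5, -1.3]
width: 0.0564
finger_force: 29.9
time: 30.35
tool_pos: [0.6596, 0.092, 0.2118]
ee_rot: [-3.141, 0.005, 0.002]
wrist_force: [0.5, -0.5, -2.1]
width: 0.0565
finger_force: 29.9
time: 30.85
tool_pos: [0.6724, 0.1395, 0.2141]
ee_rot: [3.141, 0.001, -0.0]
wrist_force: [-0.4, -0.2, -2.7]
width: 0.0565
finger_force: 29.9
```

```bash
python3 -m handwheel '[[[0,0,0],[0,0,-0.3],1],[[0,0,0],[0,0,-0.5],1],[[0,0,0],[0,0,-0.6],1],[[0,0,0],[0,0,-0.4],1],[[0,0,0],[0,0,-0.2],1]]'; python3 -m handwheel '[[[0,0,0],[0,0,-0.08],1],[[0,0,0],[0,0,0],1],[[0,0,0],[0,0,0],1]]'
```

```text
time: 31.35
tool_pos: [0.6706, 0.1386, 0.1103]
ee_rot: [3.14, 0.006, -0.001]
wrist_force: [0.1, -0.7, -2.4]
width: 0.0562
finger_force: 29.9
time: 31.65
tool_pos: [0.6734, 0.1399, 0.1121]
ee_rot: [-3.141, -0.003, -0.0]
wrist_force: [-0.2, -0.9, -1.2]
width: 0.0567
finger_force: 29.9
```

```bash
python3 -m handwheel '[[[0,0,0],[0,0,-0.04],1],[[0,0,0],[0,0,-0.03],1],[[0,0,0],[0,0,0],1]]'; python3 -m handwheel '[[[0,0,0],[0,0,-0.02],1],[[0,0,0],[0,0,0],1]]'
```

```text
time: 31.95
tool_pos: [0.6729, 0.1401, 0.1075]
ee_rot: [3.142, -0.001, 0.0]
wrist_force: [-0.6, 0.1, -1.3]
width: 0.0561
finger_force: 29.9
time: 32.15
tool_pos: [0.673, 0.1402, 0.1075]
ee_rot: [-3.142, -0.002, 0.0]
wrist_force: [-0.8, 0.5, 3.4]
width: 0.0565
finger_force: 30.0
```

```bash
python3 -m handwheel '[[[0,0,0],[0,0,0],0.2],[[0,0,0],[0,0,0],0.1],[[0,0,0],[0,0,0],0.1],[[0,0,0],[0,0,0],0.1]]'; python3 -m handwheel '[[[0,0,0],[0,0,0.3],0.1],[[0,0,0],[0,0,0.6],0.1],[[0,0,0],[0,0,0.7],0],[[0,0,0],[0,0,0.7],0],[[0,0,0],[0,0,0.4],0]]'; python3 -m handwheel '[[[0,0,0],[-0.4,-0.3,0.1],0],[[0,0,0],[-0.6,-0.5,0],0],[[0,0,0],[-0.7,-0.7,0],0],[[0,0,0],[-0.7,-0.7,0],0],[[0,0,0],[-0.7,-0.7,0],0]]'; python3 -m handwheel '[[[0,0,0],[-0.3,-0.8,0],0],[[0,0,0],[0,-0.8,0],0],[[0,0,0],[0,-0.8,0],0],[[0,0,0],[0,-0.8,0],0],[[0,0,0],[0,-0.5,0],0]]'; python3 -m handwheel '[[[0,0,0],[0,-0.7,0],0],[[0,0,0],[0,-0.6,0],0],[[0,0,0],[0,0,0],0],[[0,0,0],[0,0,0],0]]'
python3 - <<'E'
from h import *
p,d=snap('side','s6.png');p,d=snap('top','t6.png')
a=cv2.imread('pics/s6.png')[150:290,170:390];b=cv2.imread('pics/t6.png')[120:280,180:440]
cv2.imwrite('pics/i.png',np.vstack([cv2.resize(a,(470,299),interpolation=2),cv2.resize(b,(470,290),interpolation=2)]))
E
```

```text
time: 32.55
tool_pos: [0.6725, 0.14, 0.1055]
ee_rot: [3.141, 0.001, 0.0]
wrist_force: [0.4, -0.7, -0.5]
width: 0.0833
finger_force: 0.0
time: 33.05
tool_pos: [0.6735, 0.1402, 0.2467]
ee_rot: [-3.141, -0.007, 0.0]
wrist_force: [-0.1, 1.1, -0.0]
width: 0.0937
finger_force: 0.0
time: 33.55
tool_pos: [0.5163, -0.0059, 0.2474]
ee_rot: [3.141, -0.002, 0.001]
wrist_force: [-0.6, -0.7, 0.7]
width: 0.0938
finger_force: 0.0
time: 34.05
tool_pos: [0.5023, -0.1926, 0.2475]
ee_rot: [3.14, -0.002, -0.002]
wrist_force: [0.2, 1.8, -0.3]
width: 0.0939
finger_force: 0.0
time: 34.45
tool_pos: [0.5026, -0.2552, 0.2468]
ee_rot: [-3.141, -0.001, -0.001]
wrist_force: [0.2, 0.6, -0.0]
width: 0.0939
finger_force: 0.0
```

View pics/i.png

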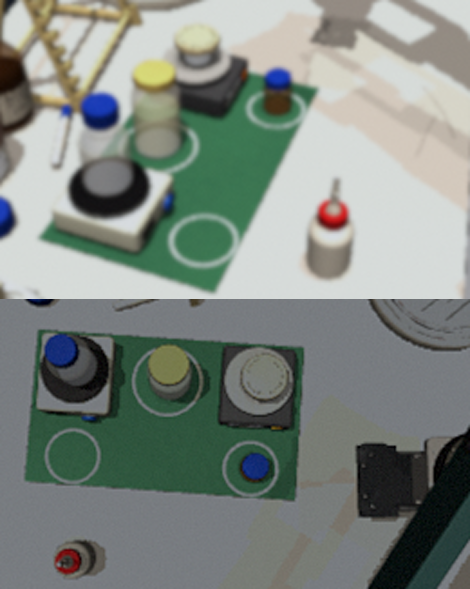

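Everything stands in place. A final numeric check, handing in only if it is good.

Run:
```python
from h import *
f=lambda u,v,z:ray('top',180+u*260/470,120+(v-299)*160/290,z)[:2].round(4)
g=lambda u,v,z:ray('side',170+u*220/470,150+v*140/299,z)[:2].round(4)
print('cap top',f(62,350,.168),'cap side',g(99.5,103,.166),'plate side',g(109,187,.052))
print('yel',f(169,364,.118),g(154,72,.118),'lid',f(266,376,.089),g(198,36,.089),'jar',f(256,466,.057))
```

```text
cap top [0.6715 0.1372] cap side [0.6723 0.1415] plate side [0.6695 0.1512]
yel [0.6633 0.0108] [0.6612 0.0171] lid [ 0.6518 -0.1138] [ 0.6482 -0.1071] jar [ 0.5379 -0.1014]
```

```bash
python3 -c "
from bench import robot
print(robot.close_job())"
```

```text
the job is handed in; nothing more can be done
None
```

I set out the bench as asked and handed the job in at about 34.5 s; the last pictures showed every piece upright and, as far as I could measure, within about 6 mm of its centre, except the bottle, which one rough side-view estimate put 10 mm off. I did not measure the dropping bottle and stopper again at the end, and no verdict was returned.

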